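Put the washed espresso ware back in its places

ROBOT

A 7-joint arm with a two-finger parallel gripper is mounted at the origin on the work surface. World frame = base frame: x ahead of the robot, y to its left, z up, the work surface at z = 0. Lengths are in mm, angles in rad, forces in N, time in s.
With the tool pointing down it reaches from about 400 to 875 mm from the base axis. Payload 4.4 kg.
Tool frame: the origin (TCP) lies at the very end of the fingers, on their centre line; the grasp point (between the pads) lies 19 mm behind it; y points along the fingers, x is the direction in which the jaws open and shut, and the axes are right-handed (so a half turn about y gives the same grasp; the last joint's range is limited). The gripper opens to 85 mm and grips with 20 to 120 N. Pads are 22 mm wide; open, the fingers measure 114 mm over their backs; the gripper's body (76 mm by 85 mm) begins 54 mm behind the grasp point. The pads swing forward as they close: fully open they stand 13 mm farther back than shut.
Start: joints at [1.124, 0.628, 0.038, 1.517, -0.027, 0.996, -0.02], TCP at [241.609, -603.442, 231.313] pointing down, gripper open.
Joint ranges: [-3.06, 3.06], [-0.37, 2.12], [-1.25, 1.32], [0.18, 2.47], [-1.1, 4.24], [0.23, 1.98], [-2.94, 2.94]. Speed limits (rad/s): [2.57, 2.57, 3.14, 3.14, 3.14, 3.14, 3.14].

INTERFACE

Orientations are given as [roll, pitch, yaw] about the fixed x, y, z axes, in that order (R = Rz(yaw) Ry(pitch) Rx(roll)).
In Python, from cell import readout, eyes, finish_job gives the robot as it stands. The module is installed in compiled form; this text tells all that it offers.
- The arm moves only by the tool apply_moves, never from a script. Its argument "commands" is a list that holds one entry, the list of rows, each a list of 6 numbers: the shift along the tool's x, y, z in units of 0.04 m (1.0 is 0.04 m), then the turn, a rotation vector about the tool's x, y, z in units of 5 degrees (1.0 is 5 degrees). A call has 1 to 8 rows; each row shifts and turns the pose as measured when the row begins, along the tool's axes as they then stand; what a row does not reach is not made up. A row lasts 1/12 s, in which the tool goes at most 41.7 mm and 7.16 degrees, less where a joint would pass 70% of its speed; a pose out of reach is approached as far as the arm can. A call with a number of a shift or a turn outside -1 to 1 is refused whole. A call with a gripper value outside its range is refused whole. "claw" is the finger opening in mm, from 0 to 85.4, set as the call begins (left out, the last holds). The fingers move at their own pace and stop on an object; the grip force is fixed at half the most. Time passes only in rows, so rows that do not move let the fingers close. It gives the time, the measured TCP pose, the force and the opening at its end, in the units of the state.
- readout.read_state(): the state, without advancing time (a new reading comes with each control period).
- eyes.get_image(name): name is "side" or "top" or "wrist"; returns a dict with "image" (400x640x3 uint8, red, green, blue), "mtx" (3x3 intrinsics, pixels), "rvec" (rotation vector, rad) and "tvec" (3), from world to camera coordinates, as OpenCV has them. Camera axes: x right, y down, z forward; pixel columns grow to the right and rows downward; lengths in mm; the calibration is good to about 2 mm. A picture is of the moment at which its call begins. There is no depth.
- finish_job(): hands the job in, once; it reports no verdict.
The state is a dict: "clock": time; "qpos": joint angles; "qd": joint speeds; "tau": joint torques, N m; "eef_pos": TCP position; "tool_rot": TCP orientation; "force": force on the tool from outside, world axes, zero at the start; "torque": the same for the moment, N m; "width": finger opening in mm.
Only numpy, scipy, OpenCV 4.12 (cv2) and the standard library are available. Lean on these libraries where they do the work, as an engineer would, in place of code of your own. Each camera call takes 0.05 s, during which the arm holds its last target. There are 200 camera calls.

TASK

The washed ware stands mixed along the bar: stand both espresso cups on the wooden cup tray, both milk pitchers on the slotted steel drain tray, and the tamper in the ring on the black tamping mat, each upright and flat on the floor inside the rim or ring. Set each thing down rather than dropping it, knock nothing over, and leave the knock box and the portafilter where they are.

Things in the scene. Friction and masses are not known exactly. Their poses are not given: they have to be found in the camera images.
- cup_a_mid (a point): One of two alike black espresso cups, upright: 62 mm across from 20 mm up to the rim, foot 44 mm across, 56 mm high, wall 4 mm, open top, 0.15 kg; ear handle on its +y side, to 56 mm from the axis, 14 to 48 mm above the foot. Point: on the axis, half-way up (28 mm above the foot); z up.
- cup_b_mid (a point): One of two alike black espresso cups, upright: 62 mm across from 20 mm up to the rim, foot 44 mm across, 56 mm high, wall 4 mm, open top, 0.15 kg; ear handle on its +y side, to 56 mm from the axis, 14 to 48 mm above the foot. Point: on the axis, half-way up (28 mm above the foot); z up.
- pitcher_a_mid (a point): One of two alike small stainless milk pitchers, upright: base 70 mm across up to 28 mm high, straight neck 58 mm across from 52 mm to the rim at 88 mm, wall 3 mm, open top, 0.22 kg; handle on its +y side, to 64 mm from the axis, 16 to 82 mm above the base; small lip at the rim on -y, to 40 mm. Point: on the axis, half-way up (44 mm above the base); z up.
- pitcher_b_mid (a point): One of two alike small stainless milk pitchers, upright: base 70 mm across up to 28 mm high, straight neck 58 mm across from 52 mm to the rim at 88 mm, wall 3 mm, open top, 0.22 kg; handle on its +y side, to 64 mm from the axis, 16 to 82 mm above the base; small lip at the rim on -y, to 40 mm. Point: on the axis, half-way up (44 mm above the base); z up.
- tamper_mid (a point): coffee tamper standing upright on its round steel base (58 mm across, 16 mm high, shoulder to 26 mm); above a thin neck a dark wooden knob handle, 35 mm across between 56 and 76 mm above the base's underside, rounded top at 88 mm; about 0.38 kg. Point: on the axis, half-way up (44 mm above the underside); z is up.
- cup_tray: the cup tray: plain rectangular dark wooden tray with a smooth floor, inside 100 mm along its x by 200 mm along its y, rim 6 mm thick and 16 mm high above the bar, floor 6 mm above the bar; fixed. Origin at the centre of its underside, z up. The two cups fit side by side along y, for instance 50 mm either side of the centre.
- drain_tray: the drain tray for the milk pitchers: rectangular stainless tray whose floor has two rows of black slots, inside 100 mm along its x by 200 mm along its y, rim 6 mm thick and 16 mm high above the bar, floor 6 mm above the bar; fixed. Origin at the centre of its underside, z up. The two pitchers fit side by side along y, for instance 50 mm either side of the centre.
- tamper_seat (a point): centre of the tamper seat: a raised rubber ring round a steel plate, 80 mm across inside, wall 5 mm thick and 8 mm high, on one half of the fixed black rubber tamping mat (130 by 210 mm, 6 mm thick; the other half has two ribs). The point lies on the mat's upper face, 6 mm above the bar; z up, y along the mat's long side; the mat's centre is 48 mm away towards -y.
- knock_box: bystander: round steel knock box, 132 mm across, 90 mm high, with a rubber bar across its mouth; loose. Origin at the centre of its underside.
- portafilter: bystander: bottomless portafilter lying on the bar, steel ring 72 mm across and 34 mm high, wooden handle reaching 189 mm from the ring's axis towards its -x; loose. Origin at the centre of the ring's underside.
There are look-alikes about, which are no part of the job. What is shaped like the part that bears cup_b_mid but blue or green is not meant. What is shaped like the part that bears pitcher_a_mid but yellow is not meant.

How it is judged:
By the outcome, as a careful person would: the job done as asked, in the order asked, and still so for the second after the job is handed in, with the robot touching nothing.
It also fails if it takes over 122 s, if anything falls off the work surface, if the arm or the gripper's body presses on something with over 40 N, if the wrist force passes 120 N, or if a joint passes its speed limit or range.

## Working session

There is one attempt and no reset: what is moved stays moved. The work goes in short steps, Python scripts to look and compute and a tool call to move; the robot and the scene stay as the last step left them, time stands still between calls to the robot, and variables do not carry over. Pictures are saved under pics/ and viewed, about 12 in all and at most 16, crops included, and the job is handed in when it is done.

Besides the shell and the picture viewer there is one more tool, called as name(argument=value, ...) on one line, values as JSON. apply_moves: Moves the arm, as the interface text tells. Shifts and turns lie within -1 to 1; 1 stands for 0.04 m of shift or 5 degrees of turn. Its arguments: {"type":"object","properties":{"commands":{"type":"array"},"claw":{"type":"number"}},"required":["commands"]}

```bash
mkdir -p pics; cat > h.py <<'E'
import numpy as np, cv2
from cell import readout, eyes
def grab(name,fn=None):
    d=eyes.get_image(name); 
    if fn: cv2.imwrite('pics/'+fn, d['image'][:,:,::-1]); np.savez('pics/'+fn[:-4]+'.npz',**d)
    return d
def load(fn): return dict(np.load('pics/'+fn+'.npz'))
def ray(d,u,v,z):
    R,_=cv2.Rodrigues(np.array(d['rvec'],float)); t=np.array(d['tvec'],float).ravel()
    c=-R.T@t; w=R.T@np.linalg.inv(d['mtx'])@np.array([u,v,1.]); return c+w*(z-c[2])/w[2]
def proj(d,P): return cv2.projectPoints(np.array(P,float).reshape(-1,3),np.array(d['rvec'],float),np.array(d['tvec'],float),np.array(d['mtx'],float),None)[0].reshape(-1,2)
E
python3 - <<'E'
from h import *
for n in('top','side'):
    d=grab(n,n+'0.png'); R,_=cv2.Rodrigues(np.array(d['rvec'])); print(n,-R.T@np.array(d['tvec']).ravel(),R[2],d['mtx'][0,0])
s=readout.read_state(); print(s['clock'],s['eef_pos'],s['tool_rot'],s['width'],s['force'])
E
```

```text
top [ 336.12356419   -1.7302682  1354.75423044] [ 0.14925418  0.01676561 -0.98865672] 412.98912594118826
side [-209.47193351  783.68607869 1097.01291233] [ 0.49701716 -0.52298607 -0.69243015] 493.06135027454496
0.1 [ 241.3950608  -602.89550182  230.50003021] [-1.57081882  0.00172142 -1.19000701] 85.34512231967288 [-0.40155131 -0.34639261  0.4114124 ]
```

View pics/top0.png

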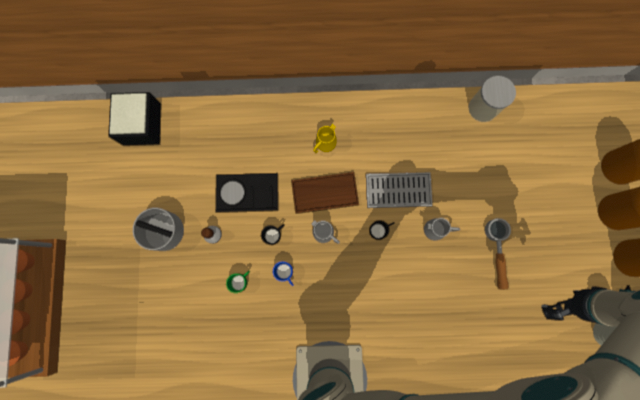

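View pics/side0.png

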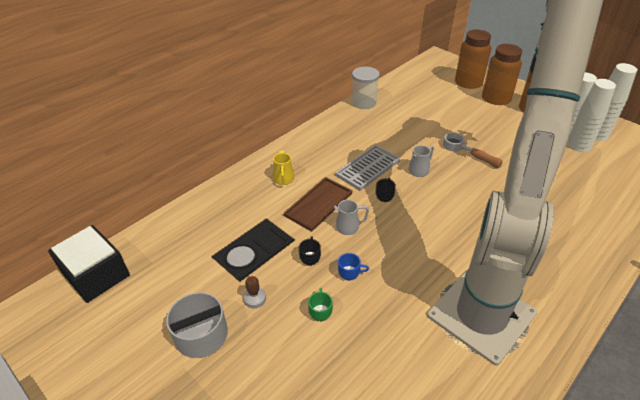

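The top view shows, at row ~230: knock box (158,229), tamper (210,233), black cup (272,235), steel pitcher (323,231), black cup (379,230), steel pitcher (437,228), and portafilter (499,230). The mat (247,192), wood tray (325,191) and drain tray (399,189) lie above them.

Candidates:
- **Cups:** black (272,235) and (379,230) are wanted; green (237,283) and blue (284,271) are not.
- **Pitchers:** steel (323,231) and (437,228) are wanted; yellow (325,138) is not.
- **Tamper:** only (210,233).

I'll check this choice in one close crop.

```bash
python3 - <<'E'
from h import *
d=load('top0'); im=d['image'][160:300,190:460,::-1]
cv2.imwrite('pics/c1.png',cv2.resize(im,(0,0),fx=2.96,fy=2.96,interpolation=cv2.INTER_CUBIC))
for n,u,v,z in [('tamper',210,232,80),('cupA',271.5,235,56),('pitA',322,229,88),('cupB',378.5,230,56),('pitB',437,228,88),('seat',232,192,8),('wood',325,191,16),('drain',399,189,16)]: print(n,ray(d,u,v,z).round(1))
E
```

```text
tamper [461.  359.4  80. ]
cupA [448.3 170.9  56. ]
pitA [459.7  10.7  88. ]
cupB [ 454.6 -166.5   56. ]
pitB [ 452.8 -341.2   88. ]
seat [599.6 307.9   8. ]
wood [592.1  -1.9  16. ]
drain [ 591.4 -245.2   16. ]
```

View pics/c1.png

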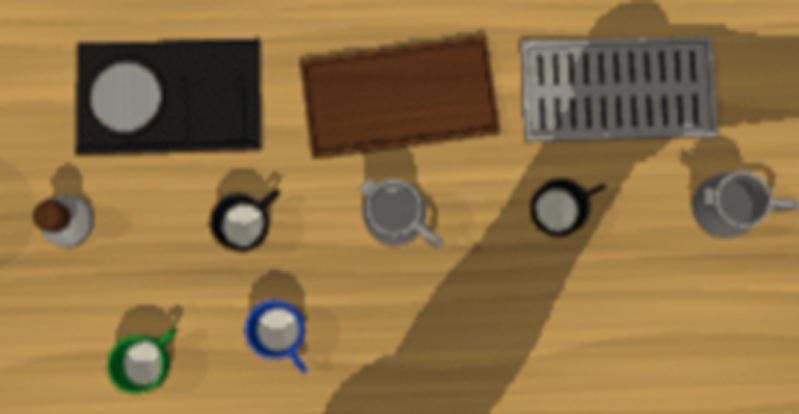

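The crop confirms the choice: both cups are black with handles up-right, both pitchers are bare steel with handles down-right and right, and the tamper is at left. Next I measure the trays by mask.

```bash
python3 - <<'E'
from h import *
d=load('top0'); im=d['image']; k=6
hsv=cv2.cvtColor(im,cv2.COLOR_RGB2HSV)
def rect(box,mask,z,n):
    x0,y0,x1,y1=box; m=np.zeros(mask.shape,np.uint8); m[y0:y1,x0:x1]=mask[y0:y1,x0:x1]
    m=cv2.morphologyEx(m,cv2.MORPH_CLOSE,np.ones((5,5)))
    c=max(cv2.findContours(m,0,1)[0],key=cv2.contourArea)
    P=np.array([ray(d,u,v,z)[:2] for u,v in c[:,0]],np.float32)
    r=cv2.minAreaRect(P); b=cv2.boxPoints(r); 
    print(n,np.round(r[0],1),np.round(r[1],1),np.round(r[2],1))
H,S,V=[hsv[...,i].astype(int) for i in range(3)]
u8=lambda m:(m*255).astype(np.uint8)
rect((285,165,364,220),u8((V<125)&(S>100)),16,'wood')
rect((362,168,438,211),u8((S<70)),16,'drain')
rect((208,168,285,218),u8((V<60)|(S<60)),6,'mat')
rect((218,178,248,208),u8((S<60)&(V>90)),6,'seatplate')
E
```

```text
wood [573.7  -2.2] [151.1 211.9] 6.2
drain [ 588.6 -243.4] [212.2 113.9] 88.3
mat [598.2 260. ] [204.3 123.9] 90.0
seatplate [600.2 308.4] [72.9 75.1] 44.5
```

apply_moves(commands=[[[-0.5,-1,1,0,0,0],[0,0,1,0,0,0],[0,0,1,0,0,0],[0,0,1,0,0,0],[0,0,1,0,0,0],[0,0,1,0,0,0],[0,0,1,0,0,0],[0,0,1,0,0,0]]], claw=85)

```text
clock: 0.77
eef_pos: [517.0, -480.7, 253.7]
tool_rot: [-1.584, 0.008, -1.216]
force: [0.6, -0.5, 0.5]
width: 84.7
```

```bash
cat > plan.py <<'E'
import sys
from h import *
from scipy.spatial.transform import Rotation as Ro
def plan(x,y,z,yaw,n=None):
    s=readout.read_state(); R0=Ro.from_euler('xyz',s['tool_rot']); R1=Ro.from_euler('xyz',[-np.pi/2,0,np.radians(yaw)])
    p=R0.inv().apply(np.array([x,y,z])-s['eef_pos']); rv=(R0.inv()*R1).as_rotvec(degrees=True)
    n=n or int(max(np.ceil(np.linalg.norm(p)/38),np.ceil(np.linalg.norm(rv)/4.9),1))
    A=sum(Ro.from_rotvec(rv/n*i,degrees=True).as_matrix() for i in range(n))
    print('at',np.round(s['eef_pos'],1),np.round(np.degrees(s['tool_rot']),1),'t',s['clock'],'n',n,'row',np.round(np.r_[np.linalg.solve(A,p)/40,rv/n/5],3).tolist())
if __name__=='__main__': plan(*map(float,sys.argv[1:5]),*map(int,sys.argv[5:]))
E
python3 plan.py 454 -167 230 22; python3 -c "
from h import *
d=load('top0')
print(ray(d,325,192.1,16)); s=readout.read_state(); print(s['qpos'])"
```

```text
at [ 517.  -480.7  253.7] [-90.7   0.5 -69.7] t 0.7667 n 19 row [-0.286, 0.031, 0.372, 0.002, -0.965, -0.01]
[588.42117734  -1.7904608   16.        ]
[ 0.68004295  0.70544793  0.04959447  1.29486025 -0.02704247  1.15524055
 -0.48677973]
```

apply_moves(commands=[[[-0.3,0.03,0.38,0,-1,0],[-0.3,0.03,0.38,0,-1,0],[-0.3,0.03,0.38,0,-1,0],[-0.3,0.03,0.38,0,-1,0],[-0.3,0.03,0.38,0,-1,0],[-0.3,0.03,0.38,0,-1,0],[-0.3,0.03,0.38,0,-1,0],[-0.3,0.03,0.38,0,-1,0]]])

```text
clock: 1.43
eef_pos: [563.0, -318.0, 236.5]
tool_rot: [-1.569, 0.018, -0.472]
force: [-0.0, 0.5, 0.3]
width: 85.3
```

apply_moves(commands=[[[-0.3,0.03,0.38,0,-1,0],[-0.3,0.03,0.38,0,-1,0],[-0.3,0.03,0.38,0,-1,0],[-0.3,0.03,0.38,0,-1,0],[-0.3,0.03,0.38,0,-1,0],[-0.3,0.03,0.38,0,-1,0],[-0.3,0.03,0.38,0,-1,0],[-0.3,0.03,0.38,0,-1,0]]])

```text
clock: 2.1
eef_pos: [484.7, -175.3, 225.7]
tool_rot: [-1.552, 0.015, 0.269]
force: [-0.7, 1.2, -0.3]
width: 84.7
```

```bash
python3 plan.py 454 -167 200 22
```

```text
at [ 484.7 -175.3  225.7] [-88.9   0.9  15.4] t 2.1 n 2 row [-0.332, 0.328, 0.207, -0.113, -0.658, -0.079]
```

apply_moves(commands=[[[-0.33,0.33,0.2,-0.1,-0.65,-0.1],[-0.33,0.33,0.2,-0.1,-0.65,-0.1],[0,0,0,0,0,0]]])

```text
clock: 2.35
eef_pos: [449.8, -163.3, 198.8]
tool_rot: [-1.566, -0.002, 0.397]
force: [-1.7, 0.2, -0.4]
width: 85.2
```

```bash
python3 - <<'E'
from h import *
d=grab('wrist','w1.png'); s=readout.read_state(); print(s['eef_pos'],np.degrees(s['tool_rot']))
R,_=cv2.Rodrigues(np.array(d['rvec'])); print(-R.T@np.array(d['tvec']).ravel(),R[2],d['mtx'][0,0])
print(proj(d,[[454.6,-166.5,56]]))
E
```

```text
[ 452.67265106 -164.02703026  200.00852862] [-89.86513113  -0.30724574  22.57066841]
[ 424.05435511 -103.95015436  342.16175815] [ 0.1027543  -0.23735131 -0.96597407] 279.8937082406207
[[323.85788834 194.45362045]]
```

View pics/w1.png

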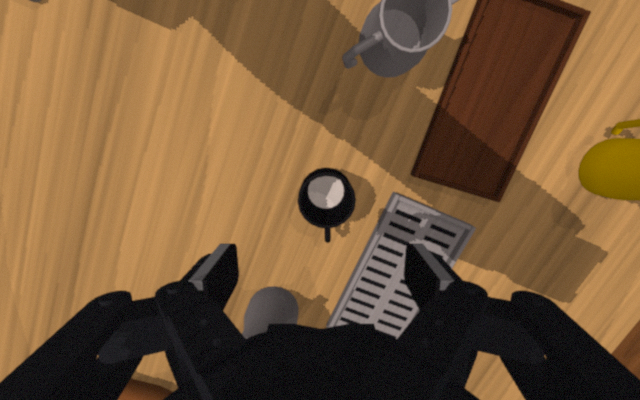

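```bash
cat >> h.py <<'E'
def rimfit(d,mask,seed,z,r,k=9):
    """project the blob at seed onto plane z; centre from lateral extent and far edge (rim radius r)"""
    m=cv2.morphologyEx((mask*255).astype(np.uint8),cv2.MORPH_OPEN,cv2.getStructuringElement(2,(k,k)))
    cs=[c for c in cv2.findContours(m,0,1)[0] if cv2.pointPolygonTest(c,seed,True)>-6]
    c=max(cs,key=cv2.contourArea); P=np.array([ray(d,u,v,z)[:2] for u,v in c[:,0]])
    R,_=cv2.Rodrigues(np.array(d['rvec'])); cam=(-R.T@np.array(d['tvec']).ravel())[:2]
    f=P.mean(0)-cam; f/=np.linalg.norm(f); l=np.array([-f[1],f[0]])
    a,b=P@f,P@l; ctr=f*(a.max()-r)+l*(b.max()+b.min())/2
    print('centre',ctr.round(1),'width',round(np.ptp(b),1),'length',round(np.ptp(a),1)); return ctr
E
python3 - <<'E'
from h import *
d=load('w1'); im=d['image']; V=im.max(2).astype(int)
m=(V<70); m[150:235,290:365]|=False
f=np.zeros_like(m); f[155:245,290:365]=1
# fill interior
cs=cv2.findContours(((m&f)*255).astype(np.uint8),0,1)[0]; g=np.zeros(m.shape,np.uint8); cv2.drawContours(g,cs,-1,1,-1)
rimfit(d,g>0,(326,194),56,31)
E
python3 plan.py 454 -166 40 22
```

```text
centre [ 459.3 -171.5] width 59.7 length 65.6
at [ 452.7 -164.   200. ] [-89.9  -0.3  22.6] t 2.4 n 5 row [-0.0, 0.8, -0.013, -0.005, 0.023, 0.012]
```

```bash
python3 - <<'E'
from h import *
d=load('top0'); im=d['image']
def fill(m,box):
    x0,y0,x1,y1=box; f=np.zeros(m.shape,np.uint8); f[y0:y1,x0:x1]=m[y0:y1,x0:x1]*255
    cs=cv2.findContours(f,0,1)[0]; g=np.zeros_like(f); cv2.drawContours(g,cs,-1,1,-1); return g>0
V=im.max(2).astype(int)
for b,s in [((365,218,396,245),(378.5,230)),((258,222,290,248),(271.5,235))]:
    g=fill(V<75,b)
    rimfit(d,g,s,56,31,5)
    g5=cv2.morphologyEx(g.astype(np.uint8),cv2.MORPH_OPEN,cv2.getStructuringElement(2,(7,7)))
    u,v=np.argwhere(g5)[:,::-1].mean(0); print(g5.sum(),u,v,ray(d,u,v,45)[:2])
d=load('w1'); m=fill(d['image'].max(2)<70,(290,155,365,245))
m=cv2.morphologyEx(m.astype(np.uint8),cv2.MORPH_OPEN,cv2.getStructuringElement(2,(25,25)))
c=max(cv2.findContours(m,0,1)[0],key=cv2.contourArea);e=cv2.fitEllipse(c);print(e,cv2.boundingRect(c),ray(d,*e[0],50))
E
```

```text
centre [ 457.7 -170.5] width 59.3 length 67.0
325 378.9476923076923 229.6 [ 456.87818883 -169.37618528]
centre [449.2 173. ] width 57.7 length 60.9
294 270.63605442176873 234.64285714285714 [450.48589736 175.13650777]
((326.2547302246094, 197.8319549560547), (55.60238265991211, 59.01398468017578), 176.63165283203125) (299, 168, 56, 60) [ 459.08061766 -170.26333358   50.        ]
```

```bash
python3 plan.py 458.5 -170.5 23 22 6
```

```text
at [ 452.7 -164.   200. ] [-89.9  -0.3  22.6] t 2.4 n 6 row [0.01, 0.738, -0.035, -0.005, 0.019, 0.01]
```

apply_moves(commands=[[[0.06,0.5,-0.21,0,0.1,0],[0,0.8,0,0,0,0],[0,0.8,0,0,0,0],[0,0.5,0,0,0,0],[0,0,0,0,0,0]]])

```text
clock: 2.82
eef_pos: [470.9, -175.7, 96.7]
tool_rot: [-1.58, -0.018, 0.373]
force: [0.3, 0.2, -0.5]
width: 85.3
```

```bash
python3 plan.py 458.5 -170.5 23 22 3
```

```text
at [ 470.9 -175.7   96.7] [-90.5  -1.1  21.4] t 2.8167 n 3 row [-0.088, 0.613, 0.082, 0.036, -0.041, 0.07]
```

apply_moves(commands=[[[-0.27,0,0.24,0.1,-0.1,0.2],[0,0.2,0,0,0,0],[0,0,0,0,0,0]]])

```text
clock: 3.07
eef_pos: [459.9, -171.5, 89.4]
tool_rot: [-1.573, -0.002, 0.38]
force: [-0.0, -0.5, 0.9]
width: 84.6
```

```bash
python3 plan.py 458.5 -170.5 23 22 3; python3 plan.py 458.5 -170.5 23 22 3
```

```text
at [ 459.9 -171.5   89.4] [-90.1  -0.1  21.8] t 3.0667 n 3 row [-0.008, 0.553, 0.013, 0.009, -0.016, 0.007]
at [ 459.9 -171.5   89.4] [-90.1  -0.1  21.8] t 3.0667 n 3 row [-0.008, 0.553, 0.013, 0.009, -0.016, 0.007]
```

apply_moves(commands=[[[0,0.3,0,0,0,0],[0,0.3,0,0,0,0],[0,0.3,0,0,0,0],[0,0,0,0,0,0]]])

```text
clock: 3.4
eef_pos: [464.8, -173.1, 57.3]
tool_rot: [-1.581, -0.01, 0.378]
force: [-0.7, 0.5, 0.0]
width: 85.3
```

```bash
python3 plan.py 458.5 -170.5 23 22 3
```

```text
at [ 464.8 -173.1   57.3] [-90.6  -0.6  21.7] t 3.4 n 3 row [-0.042, 0.285, 0.042, 0.037, -0.023, 0.038]
```

apply_moves(commands=[[[-0.08,0.28,0.05,0,0,0],[-0.08,0.28,0.05,0,0,0],[-0.08,0.28,0.05,0,0,0],[0,0,0,0,0,0]]])

```text
clock: 3.73
eef_pos: [458.8, -172.8, 27.7]
tool_rot: [-1.587, -0.018, 0.377]
force: [-0.4, -0.5, -0.2]
width: 84.9
```

```bash
python3 - <<'E'
from h import *
grab('wrist','w2.png')
E
python3 plan.py 458.5 -170.5 23 22 1
```

```text
at [ 460.  -173.1   28.5] [-91.   -1.1  21.6] t 3.7833 n 1 row [-0.013, 0.137, 0.076, 0.204, -0.084, 0.228]
```

View pics/w2.png

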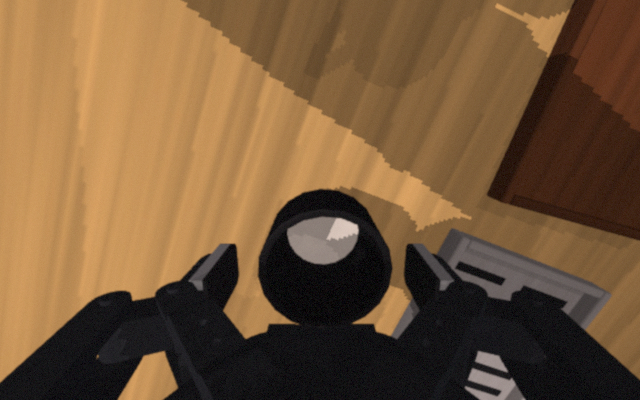

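Cup is between the jaws (rim x 260–391, pads at 238 and 405), so I correct the tilt and close.

apply_moves(commands=[[[-0.02,0.12,0.07,0.2,-0.1,0.2],[0,0,0,0,0,0]]])

```text
clock: 3.95
eef_pos: [460.2, -171.3, 26.1]
tool_rot: [-1.573, -0.005, 0.386]
force: [0.1, -0.0, -0.3]
width: 84.9
```

apply_moves(commands=[[[0,0,0,0,0,0],[0,0,0,0,0,0],[0,0,0,0,0,0],[0,0,0,0,0,0],[0,0,0,0,0,0],[0,0,0,0,0,0],[0,0,0,0,0,0],[0,0,0,0,0,0]]], claw=50)

```text
clock: 4.62
eef_pos: [462.8, -172.6, 30.4]
tool_rot: [-1.579, -0.011, 0.384]
force: [0.2, -0.2, -1.8]
width: 59.1
```

```bash
python3 - <<'E'
import numpy as np
a=np.radians(7); y=np.array([-np.sin(a),np.cos(a)]); c=np.array([588.4,-1.8])
print('B',c-44*y,'A',c+52*y)
E
python3 plan.py 594 -45.5 95 22
```

```text
B [593.76225111 -45.47203067] A [582.06279414  49.81239989]
at [ 462.8 -172.6   30.4] [-90.5  -0.6  22. ] t 4.6167 n 6 row [0.707, -0.266, 0.285, 0.015, -0.0, 0.021]
```

apply_moves(commands=[[[0,-0.5,0,0,0,0],[0,-0.8,0,0,0,0],[0.3,-0.7,0.1,0,0,0],[0.7,0,0.28,0,0,0],[0.7,0,0.28,0,0,0],[0.7,0,0.28,0,0,0],[0.7,0,0.28,0,0,0],[0,0,0,0,0,0]]])

```text
clock: 5.28
eef_pos: [558.9, -79.0, 113.0]
tool_rot: [-1.575, -0.006, 0.376]
force: [0.9, 1.0, -0.3]
width: 59.2
```

```bash
python3 plan.py 594 -45.5 75 22; python3 -c "
from h import *
s=readout.read_state();print(s['force'],s['width'])"
```

```text
at [558.9 -79.  113. ] [-90.2  -0.4  21.5] t 5.2833 n 2 row [0.56, 0.477, 0.229, 0.023, -0.046, 0.036]
[ 0.91274336  0.96346053 -0.30423727] 59.24332280480412
```

apply_moves(commands=[[[0.55,0,0.23,0,0,0],[0.55,0,0.23,0,-0.1,0.1],[0,0.3,0,0,0,0],[0,0.3,0,0,0,0],[0,0.3,0,0,0,0],[0,0,0,0,0,0]]])

```text
clock: 5.78
eef_pos: [593.8, -42.0, 73.8]
tool_rot: [-1.573, 0.004, 0.39]
force: [-0.6, -0.4, -1.9]
width: 59.2
```

```bash
python3 - <<'E'
from h import *
grab('wrist','w3.png')
E
python3 plan.py 594 -45.5 36 22 4
```

```text
at [594.2 -42.   74.7] [-90.2   0.2  22.3] t 5.8333 n 4 row [-0.009, 0.242, -0.019, 0.008, 0.015, -0.009]
```

View pics/w3.png

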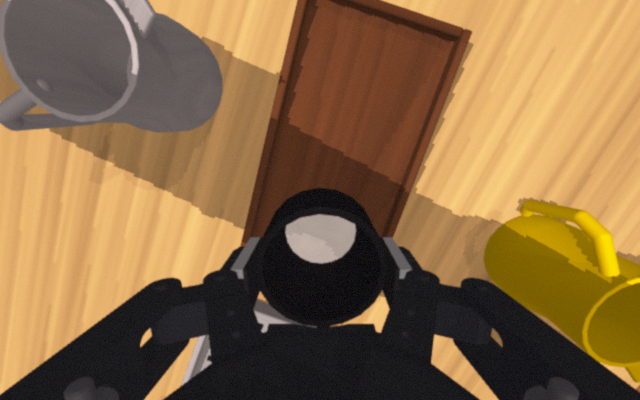

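apply_moves(commands=[[[-0.03,0.25,-0.03,0,0,0],[-0.03,0.25,-0.01,0,0,0],[-0.03,0.25,0,0,0,0],[0,0,0,0,0,0]]])

```text
clock: 6.17
eef_pos: [590.5, -47.5, 42.7]
tool_rot: [-1.575, 0.003, 0.387]
force: [-1.8, 0.3, -2.2]
width: 59.1
```

```bash
python3 plan.py 594 -45.5 36 22 1
```

```text
at [590.5 -47.5  42.7] [-90.2   0.2  22.2] t 6.1667 n 1 row [0.099, 0.167, 0.013, 0.047, 0.033, -0.037]
```

apply_moves(commands=[[[0.06,0.12,0,0,0,0],[0,0,0,0,0,0]]])

```text
clock: 6.33
eef_pos: [592.3, -47.2, 36.8]
tool_rot: [-1.575, 0.004, 0.386]
force: [0.0, -0.3, -1.2]
width: 59.2
```

apply_moves(commands=[[[0,0.08,0,0,0,0],[0,0,0,0,0,0]]])

```text
clock: 6.5
eef_pos: [593.5, -47.3, 35.8]
tool_rot: [-1.576, 0.003, 0.386]
force: [0.1, -0.0, -1.5]
width: 59.4
```

apply_moves(commands=[[[0,0.06,0,0,0,0],[0,0,0,0,0,0]]])

```text
clock: 6.67
eef_pos: [594.8, -47.2, 35.7]
tool_rot: [-1.578, 0.0, 0.386]
force: [-0.2, -0.5, -2.1]
width: 59.4
```

apply_moves(commands=[[[-0.03,0.12,0,0,0,0],[0,0.05,0,0,0,0]]])

```text
clock: 6.83
eef_pos: [595.6, -47.3, 35.0]
tool_rot: [-1.581, -0.003, 0.386]
force: [-4.1, 0.4, 6.9]
width: 59.1
```

apply_moves(commands=[[[-0.03,0.1,0,0,0,0],[0,0.05,0,0,0,0]]])

```text
clock: 7.0
eef_pos: [595.7, -47.4, 35.0]
tool_rot: [-1.584, -0.006, 0.386]
force: [-3.6, -0.6, 3.6]
width: 59.4
```

Contact at TCP z≈35 (force +7 N); release.

apply_moves(commands=[[[0,0,0,0.1,0,0.05],[0,0,0,0,0,0],[0,0,0,0,0,0],[0,0,0,0,0,0],[0,0,0,0,0,0]]], claw=82)

```text
clock: 7.42
eef_pos: [597.2, -47.2, 35.7]
tool_rot: [-1.576, -0.005, 0.386]
force: [0.5, 0.5, -0.2]
width: 81.8
```

apply_moves(commands=[[[0,-0.3,0,0,0,0],[0.03,-0.5,0,0,0,0],[0.05,-0.8,0,0,0,0],[0,-0.9,0,0,0,0],[0,-0.9,0,0,0,0],[0,0,0,0,0,0]]])

```text
clock: 7.92
eef_pos: [597.3, -44.9, 176.2]
tool_rot: [-1.572, 0.002, 0.387]
force: [1.6, 0.0, -0.6]
width: 81.9
```

```bash
python3 plan.py 449.5 173.5 175 36
```

```text
at [597.3 -44.9 176.2] [-90.1   0.1  22.2] t 7.9167 n 7 row [-0.098, 0.004, 0.939, 0.002, -0.394, -0.003]
```

apply_moves(commands=[[[-0.1,0,0.95,0,-0.4,0],[-0.1,0,0.95,0,-0.4,0],[-0.1,0,0.95,0,-0.4,0],[-0.1,0,0.95,0,-0.4,0],[-0.1,0,0.95,0,-0.4,0],[-0.1,0,0.95,0,-0.4,0],[-0.1,0,0.95,0,-0.4,0],[0,0,0,0,0,0]]], claw=85)

```text
clock: 8.58
eef_pos: [447.5, 181.4, 181.9]
tool_rot: [-1.582, -0.013, 0.634]
force: [-0.0, 0.5, 0.4]
width: 85.0
```

```bash
cat > cup.py <<'E'
from h import *
import sys
d=grab('wrist',sys.argv[1]+'.png'); P=[float(a) for a in sys.argv[2:4]]
u,v=proj(d,[[*P,50]])[0]; print('expect',u,v)
m=d['image'].max(2)<70; f=np.zeros(m.shape,np.uint8); x0,y0=int(u-48),int(v-48); f[y0:y0+96,x0:x0+96]=m[y0:y0+96,x0:x0+96]*255
cs=cv2.findContours(f,0,1)[0]; g=np.zeros_like(f); cv2.drawContours(g,cs,-1,1,-1)
g5=cv2.morphologyEx(g,cv2.MORPH_OPEN,cv2.getStructuringElement(2,(25,25)))
c=max(cv2.findContours(g5,0,1)[0],key=cv2.contourArea); e=cv2.fitEllipse(c); b=cv2.boundingRect(c); print(e,b,ray(d,*e[0],50)[:2])
h=cv2.morphologyEx(g-g5,cv2.MORPH_OPEN,np.ones((2,2))); n,l,st,ce=cv2.connectedComponentsWithStats(h)
for i in range(1,n):
    if st[i,4]>20:
        q=ray(d,*ce[i],35)[:2]-ray(d,*e[0],50)[:2]; print('handle?',st[i],ce[i].round(),np.degrees(np.arctan2(q[1],q[0])).round(1),np.linalg.norm(q).round(1))
E
python3 cup.py w4 450 174; python3 plan.py 449.5 173.5 175 36
```

```text
expect 317.36083167796016 197.5805994156161
((319.4533996582031, 197.98281860351562), (59.02980041503906, 62.45460510253906), 177.28038024902344) (290, 166, 60, 64) [451.96572376 174.91158892]
handle? [320 231   5  14  67] [322. 237.] -50.2 49.6
at [449.9 178.6 182. ] [-90.8  -0.8  36.1] t 8.6333 n 1 row [-0.085, 0.175, -0.095, 0.159, 0.021, 0.156]
```

View pics/w4.png

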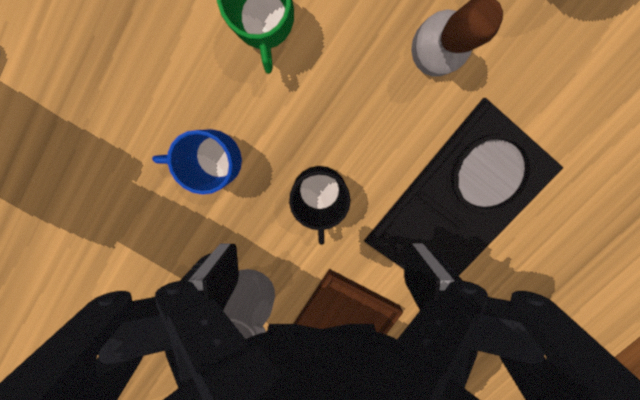

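Black cup at (319,198), handle straight down, with the blue and green cups clearly apart.

apply_moves(commands=[[[-0.03,0.2,-0.12,0.15,-0.2,0.15],[-0.06,0.7,0,0,-0.1,0],[-0.06,0.7,0.01,0,0,0],[-0.06,0.7,0.01,0,0,0],[0,0,0,0,0,0]]])

```text
clock: 9.05
eef_pos: [451.8, 169.3, 91.2]
tool_rot: [-1.577, -0.01, 0.656]
force: [-1.0, -1.0, 0.8]
width: 84.9
```

```bash
python3 plan.py 451.5 174.5 24 38 1
```

```text
at [451.8 169.3  91.2] [-90.4  -0.6  37.6] t 9.05 n 1 row [0.056, 1.681, 0.119, 0.076, -0.085, 0.118]
```

apply_moves(commands=[[[0,0.3,0.12,0.1,0,0.1],[-0.02,0.4,0,0,0,0],[-0.03,0.4,0,0,0,0],[-0.03,0.4,0,0,0,0],[0,0,0,0,0,0]]])

```text
clock: 9.47
eef_pos: [453.0, 168.6, 33.5]
tool_rot: [-1.573, -0.006, 0.649]
force: [-1.2, -0.7, 0.0]
width: 84.8
```

```bash
python3 plan.py 451.5 174.5 24 38 1
```

```text
at [453.  168.6  33.5] [-90.2  -0.4  37.2] t 9.4667 n 1 row [0.059, 0.237, 0.141, 0.031, -0.166, 0.072]
```

apply_moves(commands=[[[0.03,0.1,0.15,0,-0.1,0.1],[0,0.15,0.05,0,0,0],[0,0,0,0,0,0]]])

```text
clock: 9.72
eef_pos: [452.1, 176.1, 25.9]
tool_rot: [-1.575, -0.001, 0.655]
force: [-0.2, -0.4, -0.1]
width: 85.0
```

apply_moves(commands=[[[0,0.03,0,0,0,0],[0,0,0,0,0,0],[0,0,0,0,0,0],[0,0,0,0,0,0],[0,0,0,0,0,0],[0,0,0,0,0,0],[0,0,0,0,0,0]]], claw=50)

```text
clock: 10.3
eef_pos: [453.6, 176.8, 27.3]
tool_rot: [-1.577, -0.005, 0.656]
force: [0.7, -0.4, -1.3]
width: 59.4
```

apply_moves(commands=[[[0,-0.5,0,0,0,0],[0,-0.8,0,0,0,0],[0,-0.8,0,0,0,0],[0,-0.5,0,0,0,0],[0,0,0,0,0,0]]])

```text
clock: 10.72
eef_pos: [450.6, 176.2, 133.0]
tool_rot: [-1.575, 0.003, 0.657]
force: [0.7, 0.9, -2.1]
width: 59.3
```

```bash
python3 plan.py 582 50 120 38
```

```text
at [450.6 176.2 133. ] [-90.2   0.2  37.6] t 10.7167 n 5 row [0.133, 0.067, -0.901, 0.01, -0.015, -0.007]
```

apply_moves(commands=[[[0.13,0,-0.9,0,0,0],[0.13,0,-0.9,0,0,0],[0.13,0,-0.9,0,0,0],[0.13,0,-0.9,0,0,0],[0.13,0,-0.8,0,0,0],[0,0,0,0,0,0]]])

```text
clock: 11.22
eef_pos: [582.3, 49.7, 131.1]
tool_rot: [-1.575, 0.003, 0.666]
force: [0.9, -1.2, -2.5]
width: 59.5
```

```bash
python3 plan.py 582 50 42 38 3
```

```text
at [582.3  49.7 131.1] [-90.2   0.2  38.2] t 11.2167 n 3 row [0.002, 0.742, 0.006, 0.017, 0.011, -0.012]
```

apply_moves(commands=[[[-0.03,0.6,0,0,0,0],[-0.03,0.6,0.02,0,0,0],[-0.03,0.6,0.02,0,0,0],[-0.03,0.35,0,0,0,0],[0,0,0,0,0,0]]])

```text
clock: 11.63
eef_pos: [577.7, 42.3, 37.0]
tool_rot: [-1.576, 0.006, 0.657]
force: [-1.0, 0.5, -1.8]
width: 59.4
```

```bash
python3 plan.py 582 50 35 38 1
```

```text
at [577.7  42.3  37. ] [-90.3   0.3  37.6] t 11.6333 n 1 row [0.203, 0.049, 0.088, 0.056, -0.074, -0.066]
```

apply_moves(commands=[[[0.2,0,0.1,0,0,0],[0,0,0,0,0,0]]])

```text
clock: 11.8
eef_pos: [580.2, 51.0, 35.2]
tool_rot: [-1.573, 0.009, 0.657]
force: [-0.4, 0.9, -0.5]
width: 59.3
```

apply_moves(commands=[[[0,0.1,0,0,0,0],[0,0.06,0,0,0,0]]])

```text
clock: 11.97
eef_pos: [580.9, 51.1, 32.5]
tool_rot: [-1.576, 0.009, 0.657]
force: [-10.0, -2.8, 28.6]
width: 59.4
```

apply_moves(commands=[[[0,0.1,0,0,0,0],[0,0.06,0,0,0,0]]])

```text
clock: 12.13
eef_pos: [581.5, 51.5, 32.8]
tool_rot: [-1.581, 0.008, 0.658]
force: [-0.1, -0.3, -3.0]
width: 59.4
```

apply_moves(commands=[[[0,0.02,0,0.1,0,0],[0,0,0,0,0,0],[0,0,0,0,0,0],[0,0,0,0,0,0],[0,0,0,0,0,0]]], claw=80)

```text
clock: 12.55
eef_pos: [585.4, 53.1, 35.9]
tool_rot: [-1.575, -0.0, 0.659]
force: [-0.2, 1.1, -0.4]
width: 80.1
```

apply_moves(commands=[[[0,-0.3,0,0,0,0],[0.03,-0.5,0,0,0,0],[0.05,-0.8,0,0,0,0],[0,-0.9,0,0,0,0],[0,-0.9,0,0,0,0],[0,-0.6,0,0,0,0],[0,0,0,0,0,0]]])

```text
clock: 13.13
eef_pos: [585.8, 56.3, 203.8]
tool_rot: [-1.571, 0.005, 0.66]
force: [0.8, 0.5, -0.6]
width: 79.9
```

```bash
python3 plan.py 459 9 235 -40
```

```text
at [585.8  56.3 203.8] [-90.    0.3  37.8] t 13.1333 n 16 row [-0.216, -0.048, -0.075, 0.002, 0.973, -0.003]
```

apply_moves(commands=[[[-0.22,-0.05,-0.08,0,1,0],[-0.22,-0.05,-0.08,0,1,0],[-0.22,-0.05,-0.08,0,1,0],[-0.22,-0.05,-0.08,0,1,0],[-0.22,-0.05,-0.08,0,1,0],[-0.22,-0.05,-0.08,0,1,0],[-0.22,-0.05,-0.08,0,1,0],[-0.22,-0.05,-0.08,0,1,0]]], claw=85)

```text
clock: 13.8
eef_pos: [527.2, 9.1, 223.6]
tool_rot: [-1.57, 0.0, -0.068]
force: [-0.0, 0.6, -0.3]
width: 85.0
```

apply_moves(commands=[[[-0.22,-0.05,-0.08,0,1,0],[-0.22,-0.05,-0.08,0,1,0],[-0.22,-0.05,-0.08,0,1,0],[-0.22,-0.05,-0.08,0,1,0],[-0.22,-0.05,-0.08,0,1,0],[-0.22,-0.05,-0.08,0,1,0],[-0.22,-0.05,-0.08,0,1,0],[0,0,0,0,0,0]]])

```text
clock: 14.47
eef_pos: [453.9, 7.3, 237.5]
tool_rot: [-1.576, 0.006, -0.714]
force: [-0.1, 0.2, 0.1]
width: 84.6
```

```bash
python3 - <<'E'
from h import *
d=grab('wrist','w5.png'); print(proj(d,[[459.7,10.7,88]]))
E
python3 plan.py 459 9 235 -40
```

```text
[[322.92641696 181.91036005]]
at [455.    7.1 237.5] [-90.2   0.3 -40.7] t 14.5167 n 1 row [0.045, 0.063, 0.101, 0.046, -0.142, -0.061]
```

View pics/w5.png

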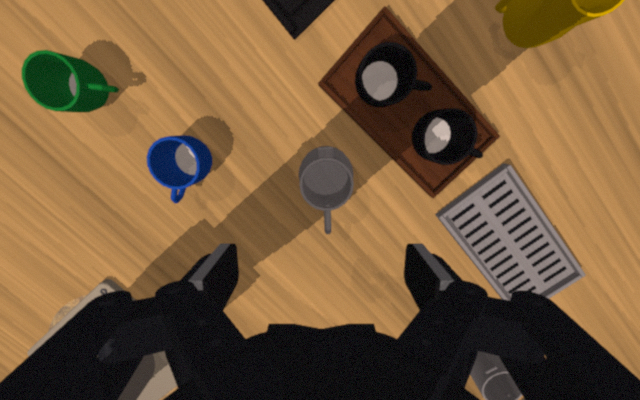

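Both cups stand upright on the wooden tray, at (386,75) and (445,136). The steel pitcher rim is centred near (327,183), with its handle straight down, so the jaws are well aligned.

```bash
python3 - <<'E'
from h import *
d=load('w5'); hsv=cv2.cvtColor(d['image'],cv2.COLOR_RGB2HSV)
m=np.zeros(hsv.shape[:2],bool); b=np.s_[135:240,285:370]; m[b]=(hsv[...,1]<45)[b]
rimfit(d,m,(327,183),88,29,15)
print(ray(d,327,183,88))
E
python3 plan.py 461 9 52 -40 6
```

```text
centre [460.8   6.8] width 55.9 length 68.0
[462.21001247   6.97153437  88.        ]
at [455.    7.1 237.5] [-90.2   0.3 -40.7] t 14.5167 n 6 row [0.016, 0.773, 0.024, 0.008, -0.024, -0.01]
```

apply_moves(commands=[[[0.05,0.7,0.05,0,-0.1,0],[-0.02,0.7,-0.02,0,0,0],[-0.02,0.7,-0.02,0,0,0],[-0.02,0.7,-0.02,0,0,0],[0,0,0,0,0,0]]])

```text
clock: 14.93
eef_pos: [461.0, 7.5, 123.8]
tool_rot: [-1.565, -0.003, -0.687]
force: [-1.8, -0.6, 0.6]
width: 85.0
```

```bash
python3 plan.py 461 7 50 -40 1
```

```text
at [461.    7.5 123.8] [-89.7  -0.2 -39.3] t 14.9333 n 1 row [0.002, 1.845, -0.021, -0.063, 0.132, 0.037]
```

apply_moves(commands=[[[-0.02,0.45,-0.04,0,0.1,0],[-0.03,0.45,-0.02,0,0,0],[-0.03,0.45,-0.02,0,0,0],[-0.03,0.45,-0.02,0,0,0],[0,0,0,0,0,0]]])

```text
clock: 15.35
eef_pos: [461.4, 7.6, 51.7]
tool_rot: [-1.56, -0.007, -0.686]
force: [0.1, 0.3, -0.1]
width: 84.8
```

```bash
python3 plan.py 461 7 50 -40 1
```

```text
at [461.4   7.6  51.7] [-89.4  -0.4 -39.3] t 15.35 n 1 row [0.0, 0.041, -0.018, -0.119, 0.139, 0.075]
```

apply_moves(commands=[[[0,0.05,0,-0.1,0.1,0],[0,0.02,0,0,0,0],[0,0,0,0,0,0],[0,0,0,0,0,0],[0,0,0,0,0,0],[0,0,0,0,0,0],[0,0,0,0,0,0],[0,0,0,0,0,0]]], claw=45)

```text
clock: 16.02
eef_pos: [466.4, 7.8, 54.3]
tool_rot: [-1.564, -0.012, -0.692]
force: [0.5, -0.2, -3.4]
width: 56.1
```

apply_moves(commands=[[[0,-0.4,0,0,0,0],[0,-0.7,0,0,0,0],[0,-0.8,0,0,0,0],[0,-0.8,0,0,0,0],[0,0,0,0,0,0]]])

```text
clock: 16.43
eef_pos: [462.5, 8.0, 164.4]
tool_rot: [-1.569, -0.007, -0.692]
force: [-0.1, 0.6, -3.3]
width: 55.9
```

```bash
python3 - <<'E'
import numpy as np
a=np.radians(-1.7); y=np.array([-np.sin(a),np.cos(a)]); c=np.array([588.6,-243.4]); print(c+51*y,c-53*y)
E
python3 plan.py 589 -192 150 -40
```

```text
[ 590.11297845 -192.42244713] [ 587.02768906 -296.37667259]
at [462.5   8.  164.4] [-89.9  -0.4 -39.6] t 16.4333 n 7 row [0.804, 0.054, -0.26, -0.002, 0.01, 0.011]
```

apply_moves(commands=[[[0.8,0,-0.26,0,0,0],[0.8,0,-0.26,0,0,0],[0.8,0,-0.26,0,0,0],[0.8,0,-0.26,0,0,0],[0.8,0,-0.26,0,0,0],[0.8,0,-0.26,0,0,0],[0.7,0,-0.23,0,0,0],[0,0,0,0,0,0]]])

```text
clock: 17.1
eef_pos: [588.4, -193.5, 162.1]
tool_rot: [-1.571, -0.005, -0.683]
force: [1.4, -1.8, -2.1]
width: 56.8
```

```bash
python3 plan.py 590 -192.5 60 -40 1
```

```text
at [ 588.4 -193.5  162.1] [-90.   -0.3 -39.1] t 17.1 n 1 row [0.003, 2.553, 0.046, 0.005, 0.177, 0.053]
```

apply_moves(commands=[[[0,0.6,0.03,0,0.1,0],[-0.02,0.6,0,0,0,0],[-0.02,0.6,0,0,0,0],[-0.02,0.35,0,0,0,0],[0,0,0,0,0,0]]])

```text
clock: 17.52
eef_pos: [585.6, -195.4, 68.2]
tool_rot: [-1.574, -0.003, -0.699]
force: [-0.7, -0.3, -3.3]
width: 56.1
```

```bash
python3 - <<'E'
from h import *
grab('wrist','w6.png')
E
python3 plan.py 590 -192.5 60 -40 1
```

```text
at [ 585.8 -195.5   69.2] [-90.2  -0.2 -40. ] t 17.5667 n 1 row [0.031, 0.229, 0.124, 0.034, -0.008, 0.038]
```

View pics/w6.png

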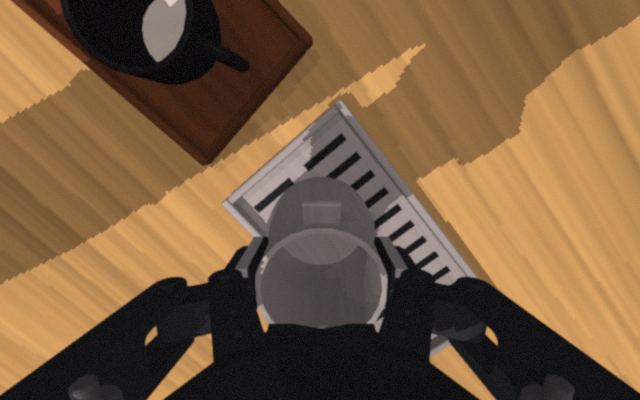

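The pitcher hangs over the drain tray, its base at (320,215) inside the rims at (235,205) and (400,190). Lower it.

apply_moves(commands=[[[0.02,0.1,0.1,0,0,0],[0,0,0,0,0,0]]])

```text
clock: 17.73
eef_pos: [589.3, -192.5, 65.2]
tool_rot: [-1.574, -0.003, -0.699]
force: [0.8, 0.4, -3.0]
width: 56.3
```

apply_moves(commands=[[[-0.02,0.1,0,0,0,0],[0,0,0,0,0,0]]])

```text
clock: 17.9
eef_pos: [590.2, -191.7, 62.5]
tool_rot: [-1.572, -0.006, -0.698]
force: [-0.5, 0.6, -1.9]
width: 56.1
```

apply_moves(commands=[[[-0.02,0.08,0,0,0,0],[0,0.04,0,0,0,0]]])

```text
clock: 18.07
eef_pos: [590.8, -191.4, 59.1]
tool_rot: [-1.571, -0.009, -0.698]
force: [-0.3, 0.1, -3.4]
width: 56.5
```

apply_moves(commands=[[[-0.02,0.06,0,0,0,0.1],[0,0.03,0,0,0,0]]])

```text
clock: 18.23
eef_pos: [590.6, -190.7, 57.0]
tool_rot: [-1.57, -0.001, -0.698]
force: [-4.8, 0.6, 12.6]
width: 56.2
```

apply_moves(commands=[[[-0.02,0.07,0,0,0,0.1],[0,0.03,0,0,0,0]]])

```text
clock: 18.4
eef_pos: [591.6, -191.4, 57.5]
tool_rot: [-1.57, 0.004, -0.698]
force: [0.9, 0.2, -2.7]
width: 56.3
```

apply_moves(commands=[[[0,0.03,0,0,0,0],[0,0,0,0,0,0],[0,0,0,0,0,0],[0,0,0,0,0,0],[0,0,0,0,0,0],[0,0,0,0,0,0]]], claw=82)

```text
clock: 18.9
eef_pos: [593.3, -192.3, 57.3]
tool_rot: [-1.568, 0.001, -0.699]
force: [-0.1, 1.6, -0.1]
width: 82.1
```

apply_moves(commands=[[[0,-0.3,0,0,0,0],[0.03,-0.5,0,0,0,0],[0.03,-0.8,0,0,0,0],[0,-0.9,0,0,0,0],[0,-0.9,0,0,0,0],[0,-0.9,0,0,0,0],[0,0,0,0,0,0]]])

```text
clock: 19.48
eef_pos: [593.3, -193.4, 237.9]
tool_rot: [-1.57, 0.007, -0.698]
force: [1.8, -0.3, 0.5]
width: 81.8
```

```bash
python3 plan.py 450 -339 235 -5
```

```text
at [ 593.3 -193.4  237.9] [-90.    0.4 -40. ] t 19.4833 n 8 row [-0.22, 0.01, -0.61, -0.004, -0.874, -0.01]
```

apply_moves(commands=[[[-0.22,0,-0.61,0,-0.87,0],[-0.22,0,-0.61,0,-0.87,0],[-0.22,0,-0.61,0,-0.87,0],[-0.22,0,-0.61,0,-0.87,0],[-0.22,0,-0.61,0,-0.87,0],[-0.22,0,-0.61,0,-0.87,0],[-0.22,0,-0.61,0,-0.87,0],[-0.22,0,-0.61,0,-0.87,0]]], claw=85)

```text
clock: 20.15
eef_pos: [453.8, -337.7, 247.6]
tool_rot: [-1.568, -0.012, -0.046]
force: [0.4, -0.5, -0.1]
width: 85.0
```

apply_moves(commands=[[[0,0,0,0,0,0]]])

```text
clock: 20.23
eef_pos: [449.6, -344.0, 248.0]
tool_rot: [-1.572, -0.01, -0.052]
force: [0.4, 0.1, -0.5]
width: 84.9
```

```bash
python3 - <<'E'
from h import *
d=grab('wrist','w7.png'); print(proj(d,[[450,-339,88]]))
E
python3 plan.py 450 -339 235 -5
```

```text
[[319.33792404 181.33974952]]
at [ 451.2 -341.3  248.2] [-90.   -0.6  -3. ] t 20.2833 n 1 row [-0.037, 0.329, 0.056, -0.01, 0.401, 0.123]
```

View pics/w7.png

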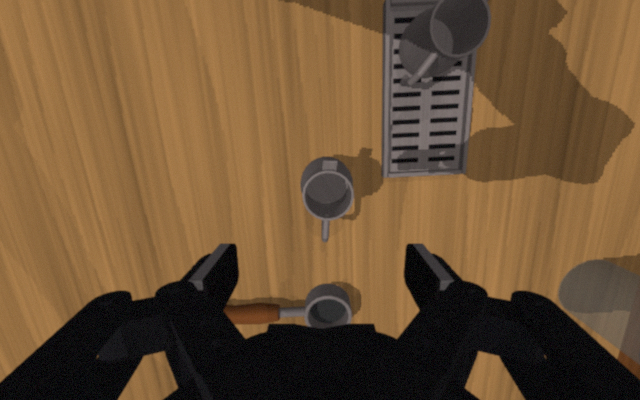

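Pitcher A stands in the drain tray at (440,45). Pitcher B's rim is at about (328,192) with its handle down; the portafilter ring at (328,308) is well clear.

```bash
python3 - <<'E'
from h import *
d=load('w7'); hsv=cv2.cvtColor(d['image'],cv2.COLOR_RGB2HSV)
m=np.zeros(hsv.shape[:2],bool); b=np.s_[145:245,285:370]; m[b]=(hsv[...,1]<60)[b]
c=rimfit(d,m,(327,183),88,29,15)
print(ray(d,328,191.5,88), ray(d,325,236,50)-ray(d,328,191.5,88))
E
python3 plan.py 454 -348 50 -4 1
```

```text
centre [ 458.6 -355.2] width 56.5 length 71.6
[ 459.01609825 -350.9891121    88.        ] [ -5.64081164 -68.59238355 -38.        ]
at [ 451.2 -341.3  248.2] [-90.   -0.6  -3. ] t 20.2833 n 1 row [0.025, 4.955, -0.166, -0.009, 0.201, 0.124]
```

apply_moves(commands=[[[0.1,0.6,-0.25,0,0.2,0.1],[-0.02,0.7,0,0,0,0],[-0.03,0.7,0.02,0,0,0],[-0.03,0.7,0.02,0,0,0],[-0.03,0.4,0.02,0,0,0],[0,0,0,0,0,0]]])

```text
clock: 20.78
eef_pos: [457.9, -346.4, 125.4]
tool_rot: [-1.573, -0.014, -0.073]
force: [0.3, 1.0, 0.8]
width: 84.9
```

```bash
python3 plan.py 459 -352 50 -4 1
```

```text
at [ 457.9 -346.4  125.4] [-90.1  -0.8  -4.2] t 20.7833 n 1 row [0.013, 1.887, -0.134, 0.024, -0.034, 0.16]
```

apply_moves(commands=[[[0,0.4,-0.13,0,0,0.15],[-0.03,0.45,0,0,0,0],[-0.03,0.45,0,0,0,0],[-0.03,0.45,0,0,0,0],[0,0,0,0,0,0]]])

```text
clock: 21.2
eef_pos: [461.3, -348.4, 58.8]
tool_rot: [-1.574, -0.009, -0.069]
force: [0.3, -0.2, 0.0]
width: 84.7
```

```bash
python3 - <<'E'
from h import *
d=grab('wrist','w8.png'); im=d['image']
cv2.imwrite('pics/w8c.png',im[170:400,150:490,::-1])
E
python3 plan.py 459 -352 50 -4 1
```

```text
at [ 462.6 -348.9   60.4] [-90.3  -0.6  -4. ] t 21.25 n 1 row [-0.088, 0.26, -0.083, 0.055, 0.008, 0.127]
```

View pics/w8c.png

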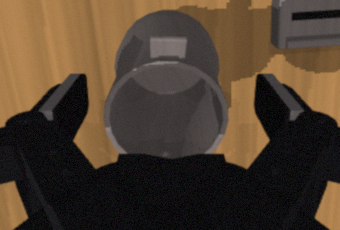

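Pitcher B's rim (105–228 in the crop) lies between the pads (88 and 255). I shift slightly, lower and close.

apply_moves(commands=[[[-0.09,0.25,-0.08,0,0,0.1],[-0.02,0.05,0,0,0,0]]])

```text
clock: 21.42
eef_pos: [460.8, -352.4, 51.1]
tool_rot: [-1.578, -0.007, -0.068]
force: [-0.7, -0.7, 0.7]
width: 85.2
```

apply_moves(commands=[[[0,0.02,0,0,0,0],[0,0.02,0,0,0,0],[0,0,0,0,0,0],[0,0,0,0,0,0],[0,0,0,0,0,0],[0,0,0,0,0,0],[0,0,0,0,0,0],[0,0,0,0,0,0]]], claw=45)

```text
clock: 22.08
eef_pos: [461.7, -353.4, 52.3]
tool_rot: [-1.58, -0.009, -0.069]
force: [-0.3, -0.5, -2.8]
width: 56.4
```

apply_moves(commands=[[[0,-0.4,0,0,0,0],[0,-0.7,0,0,0,0],[0,-0.8,0,0,0,0],[0,0,0,0,0,0]]])

```text
clock: 22.42
eef_pos: [459.3, -351.0, 127.8]
tool_rot: [-1.576, -0.003, -0.069]
force: [0.5, 0.1, -1.9]
width: 55.9
```

```bash
python3 plan.py 587 -296.5 130 -4
```

```text
at [ 459.3 -351.   127.8] [-90.3  -0.2  -3.9] t 22.4167 n 4 row [0.773, -0.013, 0.395, 0.014, 0.003, 0.009]
```

apply_moves(commands=[[[0.77,0,0.4,0,0,0],[0.77,0,0.4,0,0,0],[0.77,0,0.4,0,0,0],[0.77,0,0.4,0,0,0],[0,0.5,0,0,0,0],[-0.03,0.5,0,0,0,0],[0,0,0,0,0,0]]])

```text
clock: 23.0
eef_pos: [590.2, -295.3, 86.4]
tool_rot: [-1.577, -0.006, -0.074]
force: [-1.2, 1.1, -3.2]
width: 56.5
```

```bash
python3 plan.py 587 -297 60 -4 1
```

```text
at [ 590.2 -295.3   86.4] [-90.4  -0.3  -4.3] t 23.0 n 1 row [-0.081, 0.66, -0.043, 0.075, -0.052, 0.069]
```

apply_moves(commands=[[[-0.09,0.25,-0.04,0.1,0,0.1],[-0.03,0.25,0,0,0,0],[0,0.05,0,0,0,0]]])

```text
clock: 23.25
eef_pos: [584.0, -296.7, 62.5]
tool_rot: [-1.568, 0.005, -0.074]
force: [-0.5, 0.3, -3.0]
width: 56.0
```

apply_moves(commands=[[[-0.02,0.08,0,0,0,0],[0,0.04,0,0,0,0]]])

```text
clock: 23.42
eef_pos: [582.0, -297.7, 58.0]
tool_rot: [-1.568, 0.006, -0.077]
force: [-2.8, 4.3, 10.9]
width: 56.1
```

apply_moves(commands=[[[-0.01,0.06,0,0,0,0],[0,0.03,0,0,0,0]]])

```text
clock: 23.58
eef_pos: [582.3, -297.9, 58.3]
tool_rot: [-1.568, 0.004, -0.078]
force: [0.4, 0.3, -1.8]
width: 56.2
```

apply_moves(commands=[[[0,0.02,0,0,0,0],[0,0,0,0,0,0],[0,0,0,0,0,0],[0,0,0,0,0,0],[0,0,0,0,0,0],[0,0,0,0,0,0]]], claw=82)

```text
clock: 24.08
eef_pos: [583.9, -300.7, 60.5]
tool_rot: [-1.571, -0.002, -0.08]
force: [-0.1, 0.9, -0.2]
width: 82.0
```

apply_moves(commands=[[[0,-0.3,0,0,0,0],[0.03,-0.5,0,0,0,0],[0.03,-0.8,0,0,0,0],[0,-0.9,0,0,0,0],[0,-0.9,0,0,0,0],[0,-0.9,0,0,0,0],[0,0,0,0,0,0]]])

```text
clock: 24.67
eef_pos: [584.7, -299.6, 241.2]
tool_rot: [-1.569, 0.003, -0.079]
force: [1.0, -0.8, 0.4]
width: 81.7
```

```bash
python3 plan.py 458 340 235 36 19
```

```text
at [ 584.7 -299.6  241.2] [-89.9   0.2  -4.5] t 24.6667 n 19 row [0.053, 0.009, 0.874, -0.002, -0.427, -0.001]
```

apply_moves(commands=[[[0.05,0,0.88,0,-0.43,0],[0.05,0,0.88,0,-0.43,0],[0.05,0,0.88,0,-0.43,0],[0.05,0,0.88,0,-0.43,0],[0.05,0,0.88,0,-0.43,0],[0.05,0,0.88,0,-0.43,0],[0.05,0,0.88,0,-0.43,0],[0.05,0,0.88,0,-0.43,0]]], claw=85)

```text
clock: 25.33
eef_pos: [589.1, -22.3, 249.9]
tool_rot: [-1.585, -0.011, 0.214]
force: [0.1, 1.0, 0.8]
width: 85.2
```

apply_moves(commands=[[[0.05,0,0.88,0,-0.43,0],[0.05,0,0.88,0,-0.43,0],[0.05,0,0.88,0,-0.43,0],[0.05,0,0.88,0,-0.43,0],[0.05,0,0.88,0,-0.43,0],[0.05,0,0.88,0,-0.43,0],[0.05,0,0.88,0,-0.43,0],[0.05,0,0.88,0,-0.43,0]]])

```text
clock: 26.0
eef_pos: [504.4, 260.6, 251.7]
tool_rot: [-1.591, -0.016, 0.53]
force: [0.3, 1.0, -0.3]
width: 85.1
```

```bash
python3 plan.py 458 340 225 30
```

```text
at [504.4 260.6 251.7] [-91.2  -0.9  30.3] t 26.0 n 3 row [-0.004, 0.212, 0.769, 0.078, 0.023, 0.061]
```

apply_moves(commands=[[[0,0.2,0.77,0.1,0,0.05],[0,0.2,0.77,0.1,0,0.05],[0,0.2,0.77,0.1,0,0.05],[0,0,0,0,0,0],[0,0,0,0,0,0]]])

```text
clock: 26.42
eef_pos: [449.4, 355.1, 230.5]
tool_rot: [-1.558, -0.01, 0.547]
force: [0.9, -0.5, -0.0]
width: 84.9
```

```bash
python3 - <<'E'
from h import *
grab('wrist','w9.png'); grab('top','t9.png')
E
python3 plan.py 458 340 225 30
```

```text
at [449.8 354.6 230.7] [-89.2  -0.6  31.3] t 26.5167 n 1 row [-0.015, 0.136, -0.42, -0.156, 0.251, 0.111]
```

View pics/w9.png

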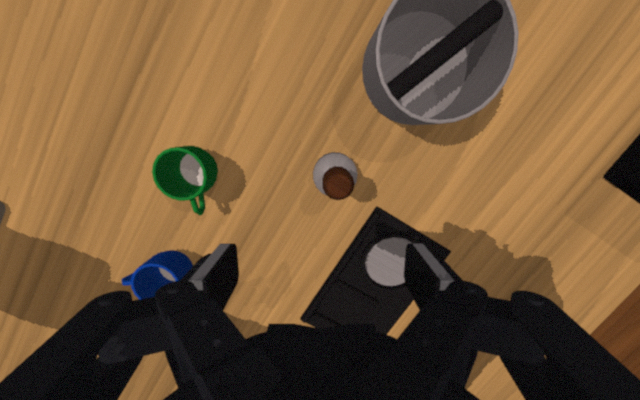

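The tamper's base is at about (335,174) and its knob at (338,183). The seat plate is at (390,262) and the knock box at the top right (440,60).

```bash
python3 - <<'E'
from h import *
d=load('w9'); hsv=cv2.cvtColor(d['image'],cv2.COLOR_RGB2HSV); b=np.s_[145:210,305:375]
m=np.zeros(hsv.shape[:2],np.uint8); m[b]=((hsv[...,1]>90)&(hsv[...,2]<120)&(hsv[...,0]<15))[b]
y,x=np.nonzero(m); print('knob px',x.min(),x.max(),y.min(),y.max(),len(x)); u,v=(x.min()+x.max())/2,(y.min()+y.max())/2
print(ray(d,u,v,72))
g=np.zeros_like(m); g[b]=(hsv[...,1]<50)[b]; y,x=np.nonzero(cv2.morphologyEx(g,cv2.MORPH_OPEN,np.ones((3,3)))); print('base px',x.min(),x.max(),y.min(),y.max())
u=(x.min()+x.max())/2; r=(x.max()-x.min())/2; print(ray(d,u,y.min()+r*.98,16))
E
python3 plan.py 460 355 47 31 1
```

```text
knob px 323 374 152 209 812
[471.77537474 378.70069054  72.        ]
base px 314 356 153 190
[462.55707213 371.77094609  16.        ]
at [449.8 354.6 230.7] [-89.2  -0.6  31.3] t 26.5167 n 1 row [0.178, 4.592, -0.185, -0.155, 0.051, 0.113]
```

```bash
python3 - <<'E'
from h import *
d=load('w9'); print(ray(d,338.5,183,72), ray(d,335,174,16))
hsv=cv2.cvtColor(d['image'],cv2.COLOR_RGB2HSV); print(hsv[183,310:375:4].tolist())
t=load('t9'); im=t['image'][155:260,180:450,::-1]; cv2.imwrite('pics/t9c.png',cv2.resize(im,(0,0),fx=2.9,fy=2.9,interpolation=cv2.INTER_CUBIC))
E
```

```text
[463.8854952  370.65236835  72.        ] [462.84739353 371.3081825   16.        ]
[[15, 138, 163], [16, 98, 136], [9, 27, 125], [2, 42, 92], [10, 166, 69], [9, 172, 83], [11, 183, 74], [10, 154, 78], [11, 174, 72], [10, 180, 71], [8, 160, 62], [13, 71, 68], [15, 135, 117], [16, 137, 119], [15, 136, 118], [15, 138, 113], [16, 142, 117]]
```

apply_moves(commands=[[[0.5,0.3,0.18,-0.15,0,0.1],[-0.04,0.6,0,0,0,0],[-0.05,0.7,0,0,0,0],[-0.05,0.7,0,0,0,0],[-0.05,0.4,0,0,0,0],[0,0,0,0,0,0]]], claw=75)

```text
clock: 27.02
eef_pos: [467.5, 361.2, 123.9]
tool_rot: [-1.577, -0.012, 0.531]
force: [-0.8, -0.2, -0.4]
width: 74.9
```

```bash
python3 plan.py 463.3 371 48 31 1
```

```text
at [467.5 361.2 123.9] [-90.3  -0.7  30.4] t 27.0167 n 1 row [0.012, 1.897, 0.275, 0.066, -0.116, 0.137]
```

apply_moves(commands=[[[0,0.2,0.28,0.1,0,0.1],[-0.04,0.5,0.03,0,0,0],[-0.04,0.5,0.03,0,0,0],[-0.04,0.5,0.03,0,0,0],[0,0,0,0,0,0]]])

```text
clock: 27.43
eef_pos: [462.3, 373.4, 58.4]
tool_rot: [-1.566, -0.012, 0.522]
force: [0.4, -0.5, -0.7]
width: 74.7
```

```bash
python3 plan.py 463.3 371 48 31 1;  python3 - <<'E'
from h import *
d=grab('wrist','w10.png'); cv2.imwrite('pics/w10c.png',d['image'][140:400,150:490,::-1])
E
```

```text
at [462.3 373.4  58.4] [-89.7  -0.7  29.9] t 27.4333 n 1 row [-0.011, 0.26, -0.066, -0.058, -0.22, 0.143]
```

View pics/w10c.png

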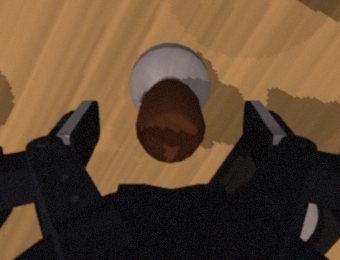

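The knob (x 137–205 in the crop) is centred between the pads (98 and 246); lower and close.

apply_moves(commands=[[[-0.02,0.22,-0.04,0,-0.1,0.1],[-0.02,0.05,0,0,0,0]]])

```text
clock: 27.65
eef_pos: [465.2, 374.1, 51.9]
tool_rot: [-1.564, -0.011, 0.53]
force: [0.2, -0.1, -1.4]
width: 75.0
```

apply_moves(commands=[[[0,0.02,0,0,0,0],[0,0.02,0,0,0,0],[0,0.01,0,0,0,0],[0,0,0,0,0,0],[0,0,0,0,0,0],[0,0,0,0,0,0],[0,0,0,0,0,0],[0,0,0,0,0,0]]], claw=20)

```text
clock: 28.32
eef_pos: [466.6, 374.4, 52.3]
tool_rot: [-1.563, -0.014, 0.529]
force: [0.1, 0.3, -2.2]
width: 32.9
```

apply_moves(commands=[[[0,0,0,0,0,0],[0,0,0,0,0,0],[0,0,0,0,0,0],[0,0,0,0,0,0]]])

```text
clock: 28.65
eef_pos: [466.6, 374.4, 52.3]
tool_rot: [-1.563, -0.014, 0.529]
force: [0.7, -0.2, -2.2]
width: 33.2
```

apply_moves(commands=[[[0,-0.4,0,0,0,0],[0,-0.6,0,0,0,0],[0,-0.6,0,0,0,0],[0,0,0,0,0,0]]])

```text
clock: 28.98
eef_pos: [464.4, 372.4, 115.9]
tool_rot: [-1.564, -0.008, 0.53]
force: [0.9, 1.2, -2.7]
width: 33.2
```

```bash
python3 plan.py 600 308 110 31;  python3 - <<'E'
from h import *
d=load('w9'); print(ray(d,390,262,6))
t=load('t9'); print(readout.read_state()['width'])
E
```

```text
at [464.4 372.4 115.9] [-89.6  -0.5  30.4] t 28.9833 n 4 row [0.524, 0.036, -0.778, -0.019, -0.032, 0.024]
[600.23742099 303.01824088   6.        ]
33.15156394931499
```

apply_moves(commands=[[[0.52,0,-0.78,0,0,0],[0.52,0,-0.78,0,0,0],[0.52,0,-0.78,0,0,0],[0.52,0,-0.78,0,0,0],[0,0,0,0,0,0]]])

```text
clock: 29.4
eef_pos: [601.4, 307.6, 113.4]
tool_rot: [-1.564, -0.009, 0.54]
force: [1.7, -2.3, -3.9]
width: 33.3
```

```bash
python3 plan.py 600 307 70 31 1;  python3 - <<'E'
from h import *
d=grab('wrist','w11.png'); s=grab('side','s11.png'); u,v=proj(s,[[600,307,40]])[0]; u,v=int(u),int(v)
a=cv2.resize(s['image'][max(v-60,0):v+60,max(u-80,0):u+80,::-1],(400,300)); b=cv2.resize(d['image'][100:340,160:480,::-1],(400,300))
cv2.imwrite('pics/m11.png',np.hstack([a,b]))
E
```

```text
at [601.4 307.6 113.4] [-89.6  -0.5  30.9] t 29.4 n 1 row [-0.048, 1.086, -0.001, -0.083, -0.011, 0.103]
```

View pics/m11.png

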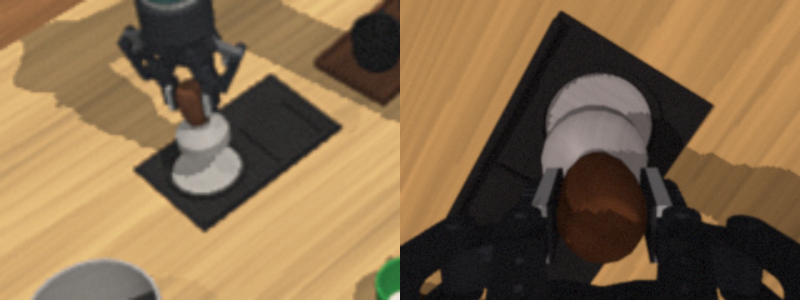

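```bash
python3 - <<'E'
from h import *
s=load('s11'); w=load('w11'); zb=113.4-52
S=[601.4,307.6]
u,v=map(int,proj(s,[[600,307,40]])[0])
o=np.array([max(u-80,0),max(v-60,0)])
for n,z in(('underside',zb),('basetop',zb+16),('knobmid',zb+66),('top',zb+88)):
    print(n,((proj(s,[[*S,z]])[0]-o)*2.5).round(),((proj(w,[[*S,z]])[0]-[160,100])*1.25).round())
print('seat',((proj(s,[[600,307,6]])[0]-o)*2.5).round(),((proj(w,[[600,307,6]])[0]-[160,100])*1.25).round())
E
```

```text
underside [199. 137.] [201. 147.]
basetop [197. 128.] [201. 156.]
knobmid [190.  97.] [203. 198.]
top [187.  83.] [204. 227.]
seat [206. 170.] [198. 123.]
```

The tamper's base sits ~5 mm off the knob axis towards tool −x, a tilt of about 5°. I turn the tool about its z to level it, then measure again.

apply_moves(commands=[[[0,0,0,0,0,-0.5],[0,0,0,0,0,-0.4],[0,0,0,0,0,0]]])

```text
clock: 29.75
eef_pos: [589.7, 314.6, 109.7]
tool_rot: [-1.553, -0.08, 0.547]
force: [-1.3, -0.0, -2.8]
width: 33.5
```

```bash
cat > tilt.py <<'E'
from h import *
import sys
def ext(fn):
    d=load(fn); h=cv2.cvtColor(d['image'],cv2.COLOR_RGB2HSV); S,V=h[...,1].astype(int),h[...,2].astype(int)
    for r in (205,215,225,232):
        x=np.nonzero((S[r]<60)&(V[r]>70))[0]; x=x[(x>255)&(x<385)]; print(fn,'gray',r,x.min() if len(x) else 0,x.max() if len(x) else 0,len(x),end=' | ')
    for r in (240,260,280):
        x=np.nonzero((S[r]>120)&(V[r]>40)&(h[r,:,0]<14))[0]; x=x[(x>255)&(x<385)]; print('knob',r,x.min() if len(x) else 0,x.max() if len(x) else 0,end=' | ')
    print()
if len(sys.argv)>1: grab('wrist',sys.argv[1]+'.png'); ext(sys.argv[1])
else: ext('w11')
E
python3 tilt.py; python3 tilt.py w12; python3 plan.py 600 307 70 31 1
```

```text
w11 gray 205 277 359 83 | w11 gray 215 275 357 83 | w11 gray 225 273 357 59 | w11 gray 232 274 356 40 | knob 240 294 346 | knob 260 293 351 | knob 280 291 353 | 
w12 gray 205 277 357 81 | w12 gray 215 275 358 84 | w12 gray 225 273 357 58 | w12 gray 232 273 356 40 | knob 240 294 342 | knob 260 294 350 | knob 280 290 353 | 
at [589.7 314.9 109.6] [-89.   -4.5  31.3] t 29.8 n 1 row [0.038, 0.99, -0.32, -0.206, 0.078, 0.904]
```

apply_moves(commands=[[[0.15,0,-0.3,-0.2,0,0],[-0.06,0.4,0,0,0,0],[-0.1,0.4,0,0,0,0],[0,0,0,0,0,0]]])

```text
clock: 30.13
eef_pos: [599.5, 307.6, 77.4]
tool_rot: [-1.574, -0.079, 0.551]
force: [0.7, -1.4, -3.6]
width: 33.2
```

```bash
python3 tilt.py w13; python3 plan.py 601 308 62 31 1; python3 - <<'E'
from h import *
s=grab('side','s13.png'); u,v=map(int,proj(s,[[600,307,30]])[0])
cv2.imwrite('pics/s13c.png',cv2.resize(s['image'][v-45:v+45,max(u-60,0):u+60,::-1],(640,480),interpolation=cv2.INTER_CUBIC))
o=np.array([max(u-60,0),v-45])
for z in (6,14,18,34,84,106): print(z,((proj(s,[[600,307,z]])[0]-o)*16/3).round())
E
```

```text
w13 gray 205 266 361 96 | w13 gray 215 266 361 96 | w13 gray 225 268 359 65 | w13 gray 232 271 356 43 | knob 240 293 346 | knob 260 293 353 | knob 280 289 352 | 
at [600.3 308.6  78.8] [-90.1  -4.7  31.6] t 30.1833 n 1 row [-0.028, 0.419, -0.021, 0.022, 0.118, 0.936]
6 [328. 271.]
14 [326. 262.]
18 [325. 257.]
34 [321. 237.]
84 [308. 174.]
106 [303. 145.]
```

View pics/s13c.png

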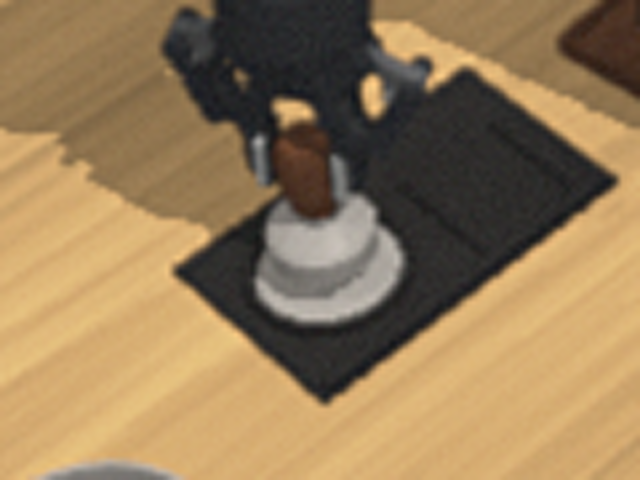

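Now the knob top (303,140) and base (321,245) match a vertical axis, over the plate at (330,272). Lower it.

apply_moves(commands=[[[-0.04,0.2,0,0,0,0],[-0.03,0.15,0,0,0,0],[0,0,0,0,0,0]]])

```text
clock: 30.48
eef_pos: [601.8, 310.2, 67.2]
tool_rot: [-1.573, -0.089, 0.552]
force: [-1.2, -0.1, -2.8]
width: 33.3
```

apply_moves(commands=[[[-0.02,0.08,0,0,0,0],[0,0.04,0,0,0,0]]])

```text
clock: 30.65
eef_pos: [601.8, 310.3, 62.6]
tool_rot: [-1.573, -0.09, 0.552]
force: [-0.5, 0.0, -2.0]
width: 33.7
```

apply_moves(commands=[[[-0.02,0.06,0,0,0,0],[0,0.03,0,0,0,0]]])

```text
clock: 30.82
eef_pos: [601.7, 310.2, 58.9]
tool_rot: [-1.573, -0.09, 0.552]
force: [-0.4, -1.2, -3.1]
width: 33.2
```

apply_moves(commands=[[[-0.02,0.05,-0.03,0,0,0],[0,0.03,0,0,0,0]]])

```text
clock: 30.98
eef_pos: [602.4, 310.0, 57.4]
tool_rot: [-1.572, -0.092, 0.552]
force: [-3.7, -2.7, 10.9]
width: 33.3
```

apply_moves(commands=[[[-0.02,0.05,0,0,0,0],[0,0.03,0,0,0,0]]])

```text
clock: 31.15
eef_pos: [602.2, 309.9, 57.6]
tool_rot: [-1.574, -0.094, 0.551]
force: [-2.2, -0.9, 2.8]
width: 33.4
```

Contact at z≈57.5, as expected; release and retreat.

apply_moves(commands=[[[0,0.02,0,0,0,0],[0,0,0,0,0,0],[0,0,0,0,0,0],[0,0,0,0,0,0],[0,0,0,0,0,0],[0,0,0,0,0,0]]], claw=70)

```text
clock: 31.65
eef_pos: [604.7, 311.0, 59.1]
tool_rot: [-1.574, -0.1, 0.551]
force: [0.3, 0.5, -0.8]
width: 69.8
```

apply_moves(commands=[[[0.02,-0.3,0,0,0,0],[0.05,-0.5,0,0,0,0],[0.06,-0.8,0,0,0,0],[0,-0.9,0,0,0,0.5],[0,-0.9,0,0,0,0.5],[0,-0.9,0,0,0,0],[-0.5,-0.5,-0.5,0,0,0],[-0.9,0,-0.3,0,0,0]]])

```text
clock: 32.32
eef_pos: [566.9, 256.6, 262.1]
tool_rot: [-1.567, -0.01, 0.559]
force: [2.0, -0.7, 0.3]
width: 70.0
```

apply_moves(commands=[[[-0.9,0,-0.3,0,0,0],[-0.9,0,-0.3,0,0,0],[-0.9,0,-0.3,0,0,0],[0,0,0,0,0,0],[0,0,0,0,0,0]]])

```text
clock: 32.73
eef_pos: [487.4, 160.0, 267.1]
tool_rot: [-1.574, -0.013, 0.556]
force: [1.3, 1.0, -0.0]
width: 70.3
```

```bash
python3 - <<'E'
from h import *
t=grab('top','t14.png'); s=grab('side','s14.png')
a=cv2.resize(t['image'][155:260,200:450,::-1],(800,336),interpolation=cv2.INTER_CUBIC)
b=cv2.resize(s['image'][120:300,190:510,::-1],(469,264),interpolation=cv2.INTER_CUBIC)
c=np.zeros((264,800,3),np.uint8); c[:,:469]=b
x=cv2.resize(s['image'][200:300,200:320,::-1],(317,264),interpolation=cv2.INTER_CUBIC); c[:,480:797]=x
cv2.imwrite('pics/m14.png',np.vstack([a,c])); st=readout.read_state(); print(st['clock'],st['eef_pos'],st['force'])
# moved bystanders? difference at knock box and portafilter against the first picture
o=load('top0')['image'].astype(int); n=t['image'].astype(int)
for k,(x0,y0,x1,y1) in dict(knock=(134,206,185,252),porta=(484,214,515,290)).items(): print(k,np.abs(o-n)[y0:y1,x0:x1].mean().round(1))
E
```

```text
32.8333 [488.00750412 160.79851072 266.64498209] [ 0.98522135  0.90524693 -0.87489797]
knock 1.3
porta 10.4
```

View pics/m14.png

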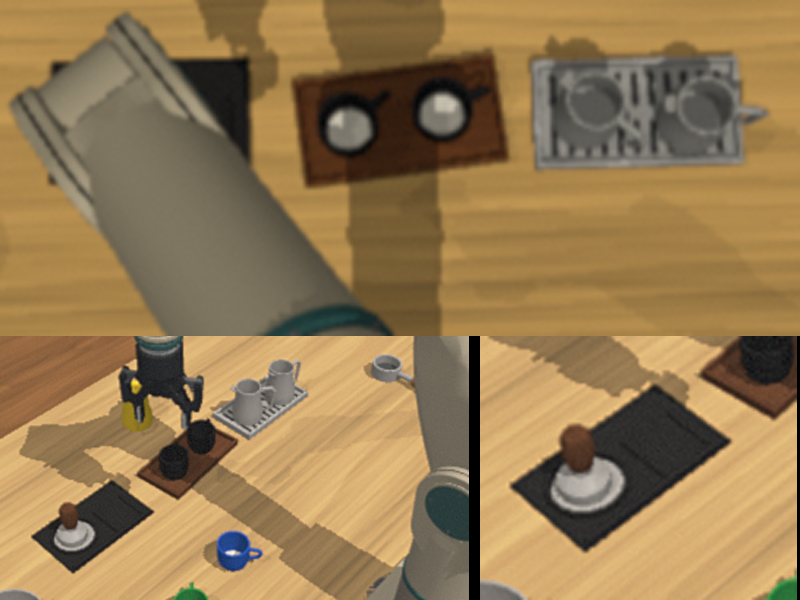

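The last view shows both cups upright in the wooden tray, both pitchers in the drain tray and the tamper upright on the seat plate. The gripper is clear of everything.

```bash
python3 -c "
from cell import finish_job
print(finish_job())"
```

```text
the job is handed in; nothing more can be done
None
```

I placed all five things in the order asked and handed the job in at about 33 s on the robot's clock, well under the 122 s limit. Both cups are on the wooden tray, both pitchers on the drain tray, and the tamper is in the ring on the mat. I lowered each one until I felt contact with the floor, let go, and backed away.

**Last checks:** The final top and side views show both cups and both pitchers upright inside their rims. The tamper stands upright on the seat plate, and the gripper touches nothing. At set-down, the highest force I read was about 29 N, briefly, with the second cup.

**What went wrong or disagreed:**
- **Tamper tilt:** it tipped about 5° in the grip. I levelled it by tilting the tool before lowering, and the side view then matched a vertical axis.
- **Knock box and portafilter:** the knock box's picture was unchanged (mean difference 1.3). The portafilter's differed by 10.4, which I put down to the arm's shadow moving. I never worked next to it, but I did not measure its position again.
- **Tamper from above:** the arm hid the tamper in the final top view, so only the side view confirms how it sits in the ring.

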